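Load the blue-light viewer and hold its amber flap at the balance point

ROBOT

A 7-joint arm with a two-finger parallel gripper is mounted at the origin on the work surface. World frame = base frame: x ahead of the robot, y to its left, z up, the work surface at z = 0. Lengths are in m, angles in rad, forces in N, time in s.
With the tool pointing down it reaches from about 0.4 to 0.85 m from the base axis. Payload 10.4 kg.
Tool frame: the origin (TCP) lies on the front face of the gripper's body, between the roots of the fingers; the fingertips stand 70 mm ahead of it and the grasp point (between the pads) lies 51 mm ahead of it (tcp_to_tips is the distance from the TCP to the fingertips, in m); z points along the fingers, y is the direction in which the jaws open and shut (so a half turn about z gives the same grasp; the last joint's range is limited). The gripper opens to 87 mm and grips with 3 to 60 N. Pads are 19 mm wide; open, the fingers measure 117 mm over their backs; the gripper's body (75 mm by 190 mm) begins 51 mm behind the grasp point.
Start: joints at [1.187, 0.332, -0.065, 1.46, 0.022, 1.35, -0.088], TCP at [0.221, -0.585, 0.292] pointing down, gripper open.
Joint ranges: [-2.6, 2.6], [-0.5, 2.12], [-1.47, 1.34], [0.16, 2.42], [-1.27, 4.41], [0.06, 2.06], [-2.6, 2.6]. Speed limits (rad/s): [2.22, 2.22, 2.79, 2.79, 3.14, 3.14, 3.14].

INTERFACE

Orientations are given as a unit quaternion [w, x, y, z].
In Python, from station import observe, grab_frame, job_done, tcp_to_tips gives the robot as it stands.
- The arm moves only by the tool move_arm, never from a script. Its argument "steps" is a list of rows, each a list of 3 entries, a list of its own where there are three numbers: the opening, from 0 (shut) to 1 (fully open), then the shift along the world's x, y, z in m, then the turn about the world's z in rad. A call has 1 to 5 rows; each row is the pose to reach, as a shift and turn from the pose commanded when the call began; what a row does not reach only later rows make up. A row lasts 1/8 s, in which the tool goes at most 62.5 mm and 10.7 degrees, less where a joint would pass 70% of its speed; a pose out of reach is approached as far as the arm can. A call with a gripper value outside its range is refused whole. The fingers move at their own pace and stop on an object; "squeeze" is the grip in N (left out, the last holds). Time passes only in rows, so rows that repeat a pose let the fingers close. It gives the time, the measured TCP pose, the force and the opening at its end, in the units of the state.
- observe(): the state, without advancing time (a new reading comes with each control period).
- grab_frame(name): name is "side" or "top"; returns a dict with "frame" (384x512x3 uint8, red, green, blue), "intrinsics" (3x3 intrinsics, pixels), "D" ([k1, k2, p1, p2, k3] as OpenCV has them; the pictures are not rectified), "position" and "orientation" of the camera in the world. Camera axes: x right, y down, z forward; pixel columns grow to the right and rows downward; lengths in m; the calibration is good to about 2 mm. A picture is of the moment at which its call begins. There is no depth.
- job_done(): hands the job in, once; it reports no verdict.
The state is a dict: "t": time; "joint_pos": joint angles; "dq": joint speeds; "joint_efforts": joint torques, N m; "eef_pos": TCP position; "eef_rot": TCP orientation; "force": force on the tool from outside, world axes, zero at the start; "moment": the same for the moment, N m; "grip_width": opening from 0.0 (shut) to 1.0 (fully open).
Only numpy, scipy, OpenCV 4.12 (cv2) and the standard library are available. Lean on these libraries where they do the work, as an engineer would, in place of code of your own. Each camera call takes 0.05 s, during which the arm holds its last target.

TASK

The two orange-capped tubes in the metal rack are to be photographed in the blue-light viewer: lower them cap up and fully down into its two empty wells, either way round, one each side of the blue-capped control. Then take the amber filter flap by its black handle bar and swing it up to its balance point, standing upright between tubes and camera, without letting it drop or flop over backwards, and finish still holding it there with the gripper while the picture is taken. Leave everything else where it is.

Things in the scene. Friction and masses are not known exactly. Their poses are not given: they have to be found in the camera images.
- viewer: blue-light tube and gel viewer, fixed: off-white case 200 (x) x 240 (y) x 60 mm high with three tube wells in a row near its -x edge and a blue light plate on the +x side of its flat top, covered by the amber flap. Origin: centre of its underside, z up; its x axis runs from the wells towards the flap's handle and on to the picture camera, its y axis along the row of wells
- well_left (a point): mouth centre, flush with the viewer's top (60 mm above the table), of the empty well at viewer x -65, y +50 mm. Round, 20 mm in diameter with a 2 mm chamfer, flat bottom 42 mm down, so that a seated tube's centre stands 8 mm above the mouth
- well_right (a point): the same for the other empty well, at viewer x -65, y -50 mm
- flap_hinge (a point): middle of the flap's hinge axis, which runs along the viewer's y axis: viewer x -20, y 0, 67 mm above the table
- flap_handle (a point): centre of the flap's handle: black round bar, 12 mm in diameter, 124 mm long, parallel to the hinge and 175 mm from it, in the flap's plane at its free edge. Two 10 mm steel arms 120 mm apart carry it; an open gap of 63 mm lies between bar axis and flap frame, fingers fit through. With the flap down it overhangs the case's +x side by 55 mm, 67 mm above the table, free air below
- flap (a joint): angle (rad) of the amber flap: clear panel 112 x 210 mm in a dark 8 mm frame, about 0.3 kg, hinge swings free, no spring or stay. 0 (start): flat over the light plate, handle to viewer +x; grows as the handle swings up and towards the wells; 1.571: upright, the balance point (centre of mass above the hinge); 2.0: back stop, leaning to the tubes. Let go, it falls to either end
- rack: aluminium tube block, fixed, 50 (x) x 150 (y) x 60 mm high with a row of five holes along its y axis, 25 mm apart, 45 mm deep and 18 mm wide; three tubes stand in the first, third and fifth hole (50 mm apart) in an order that varies, with their centres 65 mm above the table. Origin: centre of its underside, z up
- sample_a_center (a point): orange-capped closed tube, 100 mm long: clear round-bottomed body 16 mm in diameter, screw cap 20 mm in diameter and 18 mm high; about 22 g; the point is its centre, half-way up (50 mm above the foot, 50 mm below the cap's top), z points to the cap. Stands in the rack at the start
- sample_a: the same orange-capped tube, origin at its foot
- sample_b_center (a point): the other orange-capped closed tube, 100 mm long: clear round-bottomed body 16 mm in diameter, screw cap 20 mm in diameter and 18 mm high; about 22 g; the point is its centre, half-way up (50 mm above the foot, 50 mm below the cap's top), z points to the cap. Stands in the rack at the start
- sample_b: the same orange-capped tube, origin at its foot
- spare_center (a point): white-capped closed tube, 100 mm long: clear round-bottomed body 16 mm in diameter, screw cap 20 mm in diameter and 18 mm high; about 22 g; the point is its centre, half-way up (50 mm above the foot, 50 mm below the cap's top), z points to the cap. Stays in the rack
- control_center (a point): blue-capped closed tube, 100 mm long: clear round-bottomed body 16 mm in diameter, screw cap 20 mm in diameter and 18 mm high; about 22 g; the point is its centre, half-way up (50 mm above the foot, 50 mm below the cap's top), z points to the cap. Stays in the viewer's middle well (viewer x -65, y 0 mm), 50 mm from either empty well
- reagent: amber reagent bottle with blue cap, diameter 56, 105 mm high, loose; origin under its base. Leave alone
- tipbox: box of pipette tips, green with clear lid, 85 x 120 x 62 mm, loose; origin under its base. Leave alone
- pen: black marker pen with red cap, 135 mm long, 16 mm thick, lying on the table, loose. Leave alone
- timer: white bench timer, 70 x 70 x 22 mm, lying on the table, loose. Leave alone

How it is judged:
By the outcome, as a careful person would: the job done as asked, in the order asked, and still so for the second after the job is handed in, while the arm keeps its last pose, push and grip.
It also fails if it takes over 67 s, if anything falls off the work surface, if the arm or the gripper's body presses on something with over 40 N, if the wrist force passes 120 N, or if a joint passes its speed limit or range.

## Working session

There is one attempt and no reset: what is moved stays moved. The work goes in short steps, Python scripts to look and compute and a tool call to move; the robot and the scene stay as the last step left them, time stands still between calls to the robot, and variables do not carry over. Pictures are saved under pics/ and viewed, and the job is handed in when it is done.

Besides the shell and the picture viewer there is one more tool, called after ">>>" by a JSON object that holds its "op" and its "data", one argument or row to a line. move_arm: Moves the arm, as the interface text tells. Its arguments: {"type":"object","properties":{"steps":{"type":"array","items":{"type":"array"}},"squeeze":{"type":"number"}},"required":["steps"]}

```bash
mkdir -p pics; ls; python3 - <<'E'
from station import *
import cv2
print(observe())
print(tcp_to_tips)
for n in("side","top"):
    g=grab_frame(n); print(n,g["intrinsics"],g["D"],g["position"],g["orientation"])
    cv2.imwrite(f"pics/{n}0.png",cv2.cvtColor(g["frame"],cv2.COLOR_RGB2BGR))
    import pickle; pickle.dump(g,open(f"{n}0.pkl","wb"))
E
```

```text
pics
{'t': 0.0, 'joint_pos': array([ 1.18740331,  0.33288405, -0.06467157,  1.46094563,  0.0216439 ,
        1.34991164, -0.08846033]), 'dq': array([-0.00011436, -0.00203979,  0.00015247,  0.00040051,  0.00097669,
        0.00184795,  0.00041599]), 'joint_efforts': array([-4.06996821e-05, -6.23263264e+01,  2.41140352e-02, -3.89889050e+01,
       -6.14948594e-02,  3.99262388e-02,  1.68557849e-04]), 'eef_pos': array([ 0.22050368, -0.58449811,  0.29144415]), 'eef_rot': array([-7.01286511e-04,  9.83768465e-01,  1.79441023e-01, -1.88817721e-04]), 'force': array([-0.34755738,  0.21862571, -0.1872774 ]), 'moment': array([ 0.03516507, -0.01440304, -0.00996598]), 'grip_width': 0.9997979578844385}
0.0697
side [[358.20519286   0.         249.47908558]
 [  0.         358.20519286 186.97356045]
 [  0.           0.           1.        ]] [-0.10699902  0.          0.          0.          0.        ] [ 0.33870249 -0.74718934  0.615571  ] [-0.46539802  0.8722195  -0.12635292  0.08168703]
top [[359.40372112   0.         250.03911568]
 [  0.         359.40372112 191.28988815]
 [  0.           0.           1.        ]] [-0.03455441  0.          0.          0.          0.        ] [0.46442887 0.03188798 0.92290713] [-0.06403266  0.70443255 -0.70292026  0.07468405]
```

View pics/side0.png

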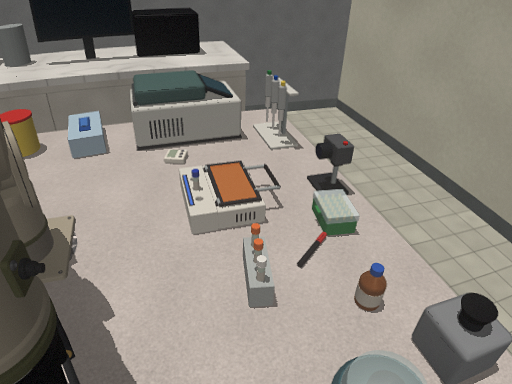

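View pics/top0.png

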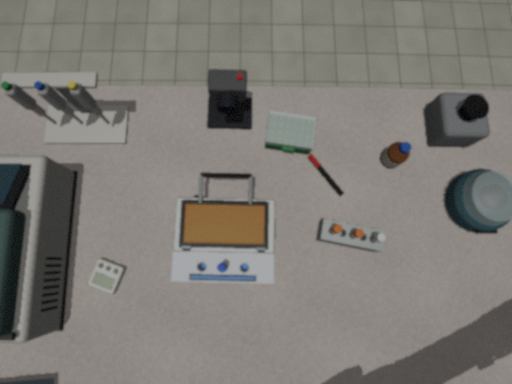

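```bash
cat > h.py <<'E'
import cv2,numpy as np,pickle
from scipy.spatial.transform import Rotation as R
def cam(g):
    q=g["orientation"]; return np.array(g["intrinsics"]),np.array(g["D"],float),np.array(g["position"]),R.from_quat([q[1],q[2],q[3],q[0]]).as_matrix()
def ray(g,uv):
    K,D,p,Rm=cam(g); n=cv2.undistortPoints(np.array([[uv]],float),K,D)[0,0]
    return p,Rm@np.array([n[0],n[1],1])
def atz(g,uv,z):
    p,d=ray(g,uv); return p+d*(z-p[2])/d[2]
def proj(g,P):
    K,D,p,Rm=cam(g); P=(np.atleast_2d(P)-p)@Rm
    return cv2.projectPoints(P,np.zeros(3),np.zeros(3),K,D)[0][:,0]
def tri(g1,u1,g2,u2):
    p1,d1=ray(g1,u1);p2,d2=ray(g2,u2)
    A=np.stack([d1,-d2],1); s=np.linalg.lstsq(A,p2-p1,rcond=None)[0]
    a=p1+d1*s[0];b=p2+d2*s[1]; return (a+b)/2,np.linalg.norm(a-b)
def crop(g,x0,y0,x1,y1,f,name):
    im=cv2.cvtColor(g["frame"],cv2.COLOR_RGB2BGR)[y0:y1,x0:x1]
    cv2.imwrite("pics/"+name,cv2.resize(im,None,fx=f,fy=f,interpolation=cv2.INTER_CUBIC))
def load(n): return pickle.load(open(n,"rb"))
E
python3 - <<'E'
from h import *
t=load("top0.pkl");s=load("side0.pkl")
crop(t,160,160,290,290,6 if 0 else 4,"t_view.png")
crop(t,310,210,400,260,8,"t_rack.png")
crop(s,170,150,290,310,3.7 if 0 else 3.75,"s_view.png")
E
```

```text
(no output)
```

View pics/t_view.png

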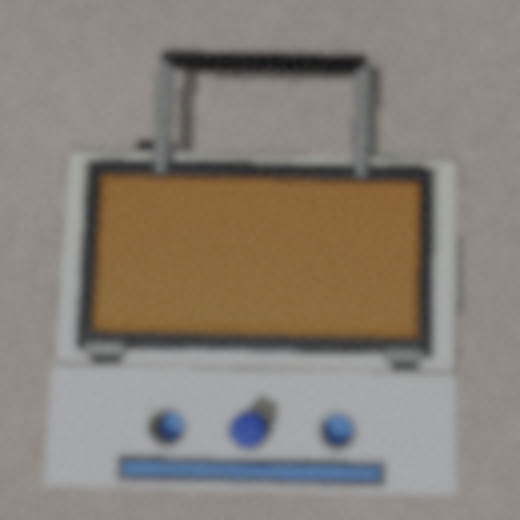

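View pics/t_rack.png

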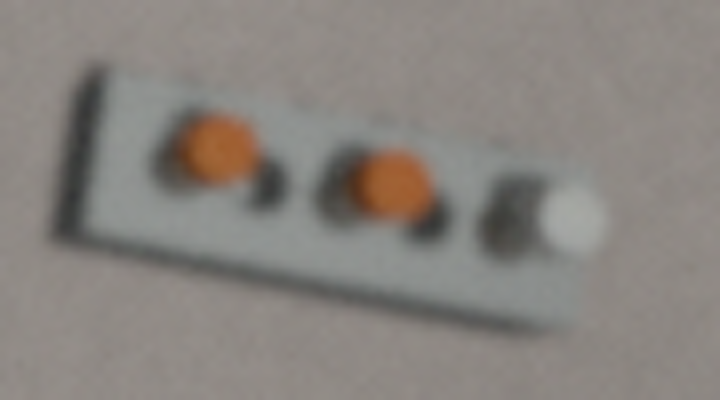

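View pics/s_view.png

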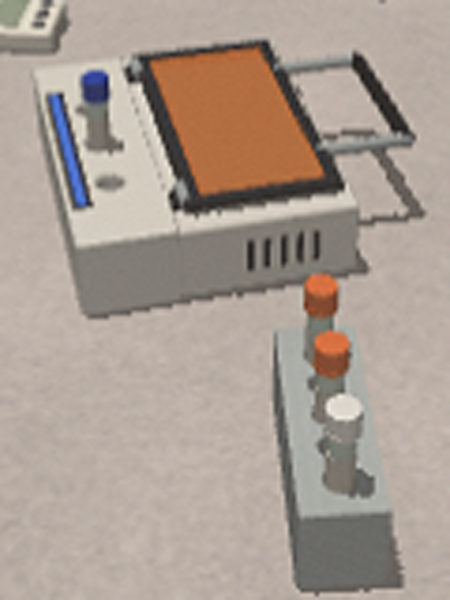

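```bash
python3 - <<'E'
from h import *
t=load("top0.pkl");s=load("side0.pkl")
T=lambda x,y,f,x0,y0:((x+.5)/f-.5+x0,(y+.5)/f-.5+y0)
top={k:T(*v) for k,v in dict(o1=(218,150,8,310,210),o2=(393,186,8,310,210),w=(572,219,8,310,210),ctl=(250,428,4,160,160),
 h1=(172,59,4,160,160),h2=(362,63,4,160,160),wl=(168,427,4,160,160),wr=(337,429,4,160,160),
 c_bl=(46,486,4,160,160),c_br=(456,493,4,160,160),c_tl=(72,153,4,160,160),c_tr=(458,158,4,160,160)).items()}
z=dict(o1=.115,o2=.115,w=.115,ctl=.118,h1=.067,h2=.067,wl=.06,wr=.06)
for k in top: print(k,np.round(top[k],1),np.round(atz(t,top[k],z.get(k,.06)),4))
f=3.75
side=dict(o1=(322,282),o2=(332,342),w=(344,405),ctl=(96,76),h1=(357,57),h2=(408,138),wr=(111,183))
for k,v in side.items():
    u=T(*v,f,170,150)
    print(k,np.round(u,1),np.round(atz(s,u,z[k]),4),[np.round(q,4) for q in tri(t,top[k],s,u)])
E
```

```text
o1 [336.8 228.3] [ 0.5407 -0.1765  0.115 ]
o2 [358.7 232.8] [ 0.5305 -0.2258  0.115 ]
w [381.1 236.9] [ 0.5212 -0.2765  0.115 ]
ctl [222.1 266.6] [0.456  0.0809 0.118 ]
h1 [202.6 174.4] [0.6766 0.1351 0.067 ]
h2 [250.1 175.4] [0.6746 0.0188 0.067 ]
wl [201.6 266.4] [0.4558 0.1326 0.06  ]
wr [243.9 266.9] [0.4548 0.0333 0.06  ]
c_bl [171.1 281.1] [0.4218 0.2029 0.06  ]
c_br [273.6 282.9] [ 0.4181 -0.0364  0.06  ]
c_tl [177.6 197.9] [0.6192 0.1952 0.06  ]
c_tr [274.1 199.1] [ 0.6169 -0.0399  0.06  ]
o1 [255.5 224.8] [ 0.5424 -0.1775  0.115 ] [array([ 0.5417, -0.1768,  0.1144]), np.float64(0.0019)]
o2 [258.2 240.8] [ 0.5317 -0.2281  0.115 ] [array([ 0.5315, -0.2265,  0.1135]), np.float64(0.0016)]
w [261.4 257.6] [ 0.5224 -0.2761  0.115 ] [array([ 0.5217, -0.2764,  0.1154]), np.float64(0.0011)]
ctl [195.2 169.9] [0.456  0.0815 0.118 ] [array([0.456 , 0.0809, 0.1184]), np.float64(0.0)]
h1 [264.8 164.8] [0.6782 0.1416 0.067 ] [array([0.6755, 0.1346, 0.0713]), np.float64(0.0001)]
h2 [278.4 186.4] [0.6753 0.0186 0.067 ] [array([0.675 , 0.0187, 0.0669]), np.float64(0.0007)]
wr [199.2 198.4] [0.4541 0.0293 0.06  ] [array([0.4548, 0.0333, 0.0571]), np.float64(0.0001)]
```

>>> {"op": "move_arm", "data": {
  "steps": [
    [1,[0.06,0.08,0],0.18],
    [1,[0.1,0.12,0],0.36],
    [1,[0.13,0.17,0],0.54],
    [1,[0.16,0.22,-0.01],0.72],
    [1,[0.19,0.26,-0.02],0.9]
  ],
  "squeeze": 20
}}

```text
t: 0.72
eef_pos: [0.4048, -0.3322, 0.2741]
eef_rot: [0.0, 0.806, 0.592, -0.0]
force: [0.0, -0.3, -0.5]
grip_width: 1.002
```

```bash
cat >> h.py <<'E'
def st():
    from station import observe
    o=observe(); q=o["eef_rot"]; m=R.from_quat([q[1],q[2],q[3],q[0]]).as_matrix()
    a=np.arctan2(m[1,1],m[0,1]); a=(a+np.pi/2)%np.pi-np.pi/2
    print("t %.2f pos %s jaw %.4f zdir %s F %s w %.3f"%(o["t"],np.round(o["eef_pos"],4),a,np.round(m[:,2],3),np.round(o["force"],1),o["grip_width"]))
    return o
E
python3 -c "
from h import *;st()"
```

```text
t 0.72 pos [ 0.4048 -0.3322  0.2741] jaw -0.3042 zdir [ 0.    -0.001 -1.   ] F [ 0.  -0.3 -0.5] w 1.002
```

>>> {"op": "move_arm", "data": {
  "steps": [
    [1,[0.04,0.045,0],0.06],
    [1,[0.08,0.09,0],0.116],
    [1,[0.13,0.148,-0.012],0.116],
    [1,[0.13,0.148,-0.012],0.116],
    [1,[0.13,0.148,-0.012],0.116]
  ]
}}

```text
t: 1.35
eef_pos: [0.5341, -0.1855, 0.2617]
eef_rot: [-0.001, 0.772, 0.636, -0.0]
force: [-0.4, -0.3, 0.8]
grip_width: 1.002
```

```bash
python3 -c "
from h import *;st()
from station import grab_frame
for n in('top','side'):
    g=grab_frame(n);pickle.dump(g,open(n+'1.pkl','wb'))
    crop(g,*((230,140,400,290,4) if n=='top' else (150,60,330,290,2.5)),n+'1.png')
"
```

```text
t 1.35 pos [ 0.5341 -0.1855  0.2617] jaw -0.1923 zdir [-0.001  0.001 -1.   ] F [-0.4 -0.3  0.8] w 1.002
```

View pics/top1.png

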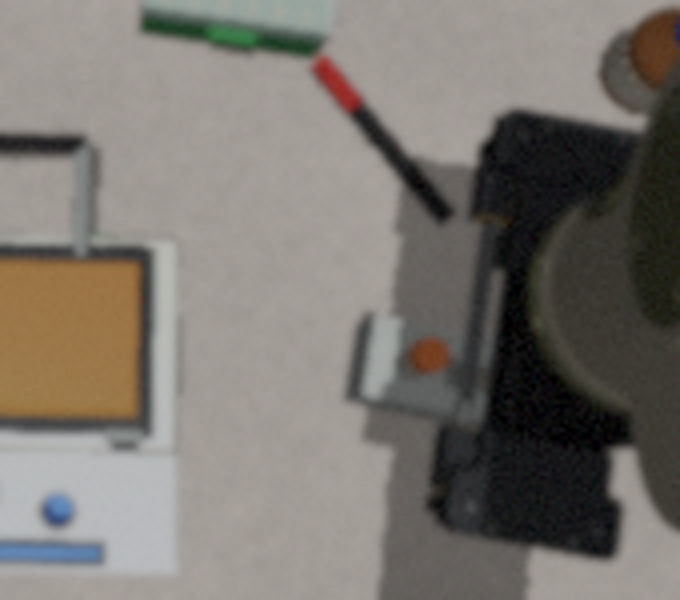

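View pics/side1.png

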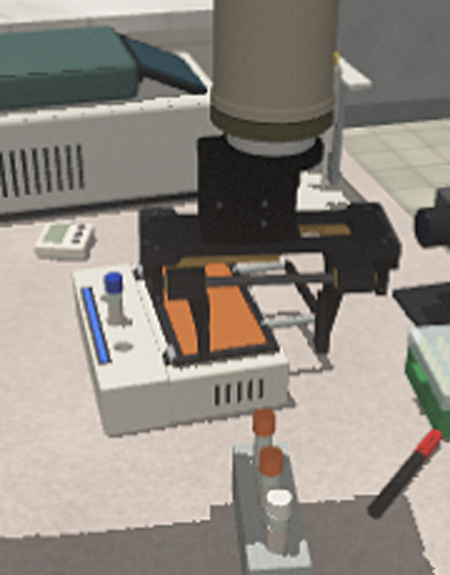

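>>> {"op": "move_arm", "data": {
  "steps": [
    [1,[0,0,0],0],
    [1,[0,0,0],0]
  ]
}}

```text
t: 1.7
eef_pos: [0.5336, -0.1871, 0.2625]
eef_rot: [0.0, 0.773, 0.635, -0.0]
force: [-0.3, 0.4, 0.3]
grip_width: 0.999
```

>>> {"op": "move_arm", "data": {
  "steps": [
    [1,[0.0076,0.0101,-0.01],0],
    [1,[0.0076,0.0101,-0.055],0],
    [1,[0.0076,0.0101,-0.09],0],
    [1,[0.0076,0.0101,-0.1055],0],
    [1,[0.0076,0.0101,-0.1055],0]
  ]
}}

```text
t: 2.33
eef_pos: [0.5416, -0.1754, 0.1561]
eef_rot: [-0.001, 0.772, 0.635, -0.0]
force: [-0.3, -0.2, 0.8]
grip_width: 0.999
```

```bash
python3 -c "
from h import *;st()
from station import grab_frame
for n in('top','side'):
    g=grab_frame(n);pickle.dump(g,open(n+'2.pkl','wb'))
    crop(g,*((270,180,400,290,5) if n=='top' else (190,150,330,290,4)),n+'2.png')
"
```

```text
t 2.33 pos [ 0.5416 -0.1754  0.1561] jaw -0.1936 zdir [-0.001  0.001 -1.   ] F [-0.3 -0.2  0.8] w 0.999
```

View pics/side2.png

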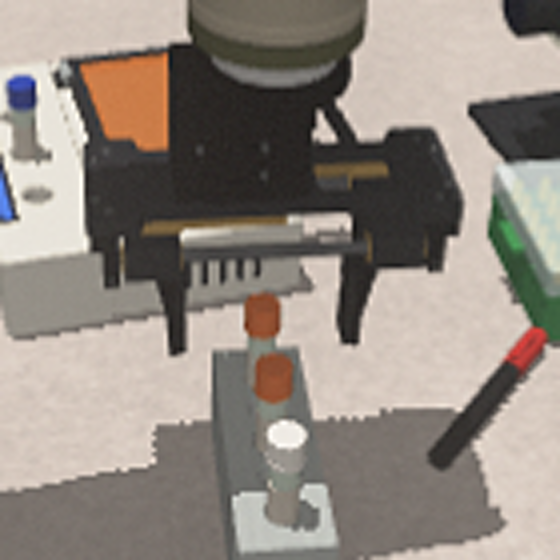

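>>> {"op": "move_arm", "data": {
  "steps": [
    [0.1,[0,0,0],0],
    [0.1,[0,0,0],0],
    [0.1,[0,0,0],0],
    [0.1,[0,0,0],0],
    [0.1,[0,0,0],0]
  ],
  "squeeze": 20
}}

```text
t: 3.05
eef_pos: [0.5417, -0.176, 0.1568]
eef_rot: [0.0, 0.772, 0.635, 0.0]
force: [-0.9, 0.2, 0.5]
grip_width: 0.517
```

>>> {"op": "move_arm", "data": {
  "steps": [
    [0.1,[0,0,0],0],
    [0.1,[0,0,0],0],
    [0.1,[0,0,0],0],
    [0.1,[0,0,0],0],
    [0.1,[0,0,0],0]
  ]
}}

```text
t: 3.68
eef_pos: [0.5417, -0.1759, 0.1568]
eef_rot: [0.0, 0.772, 0.635, 0.0]
force: [-0.5, 0.6, -0.5]
grip_width: 0.218
```

>>> {"op": "move_arm", "data": {
  "steps": [
    [0.1,[0,0,0],0],
    [0.1,[0,0,0.03],0],
    [0.1,[0,0,0.06],0],
    [0.1,[0,0,0.09],0],
    [0.1,[0,0,0.12],0]
  ]
}}

```text
t: 4.3
eef_pos: [0.5415, -0.1759, 0.2777]
eef_rot: [-0.0, 0.772, 0.635, -0.0]
force: [0.4, -0.3, 0.0]
grip_width: 0.219
```

```bash
python3 -c "
from h import *;st()
from station import grab_frame
for n in('top','side'):
    g=grab_frame(n);pickle.dump(g,open(n+'3.pkl','wb'))
    crop(g,*((270,180,400,290,5) if n=='top' else (190,100,330,290,3)),n+'3.png')
"
```

```text
t 4.30 pos [ 0.5415 -0.1759  0.2777] jaw -0.1939 zdir [-0. -0. -1.] F [ 0.4 -0.3  0. ] w 0.219
```

View pics/side3.png

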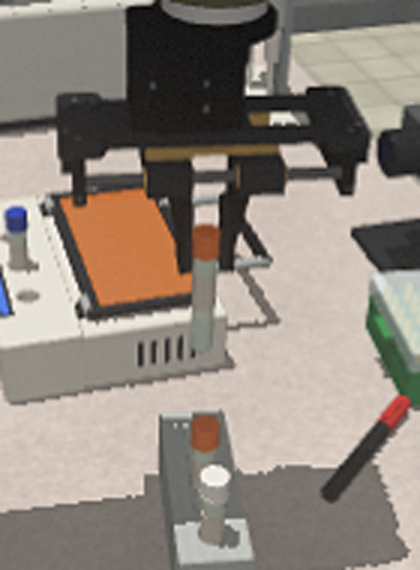

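>>> {"op": "move_arm", "data": {
  "steps": [
    [0.1,[-0.015,0.05,0.02],0.04],
    [0.1,[-0.029,0.1,0.02],0.08],
    [0.1,[-0.043,0.15,0.02],0.12],
    [0.1,[-0.057,0.2,0.02],0.18],
    [0.1,[-0.07,0.25,0.02],0.18]
  ]
}}

```text
t: 5.03
eef_pos: [0.4708, 0.0755, 0.2963]
eef_rot: [0.0, 0.712, 0.702, -0.0]
force: [0.8, 0.1, -0.3]
grip_width: 0.217
```

>>> {"op": "move_arm", "data": {
  "steps": [
    [0.1,[-0.008,0.03,0],0],
    [0.1,[-0.0155,0.058,0],0],
    [0.1,[-0.0155,0.058,-0.05],0],
    [0.1,[-0.0155,0.058,-0.065],0],
    [0.1,[-0.0155,0.058,-0.065],0]
  ]
}}

```text
t: 5.65
eef_pos: [0.4559, 0.1316, 0.2312]
eef_rot: [-0.001, 0.712, 0.702, -0.001]
force: [-0.1, 0.1, 0.1]
grip_width: 0.218
```

```bash
python3 -c "
from h import *;st()
from station import grab_frame
for n in('top','side'):
    g=grab_frame(n);pickle.dump(g,open(n+'4.pkl','wb'))
    crop(g,*((160,180,290,290,5) if n=='top' else (160,80,300,230,4)),n+'4.png')
"
```

```text
t 5.65 pos [0.4559 0.1316 0.2312] jaw -0.0145 zdir [-0.002 -0.    -1.   ] F [-0.1  0.1  0.1] w 0.218
```

View pics/side4.png

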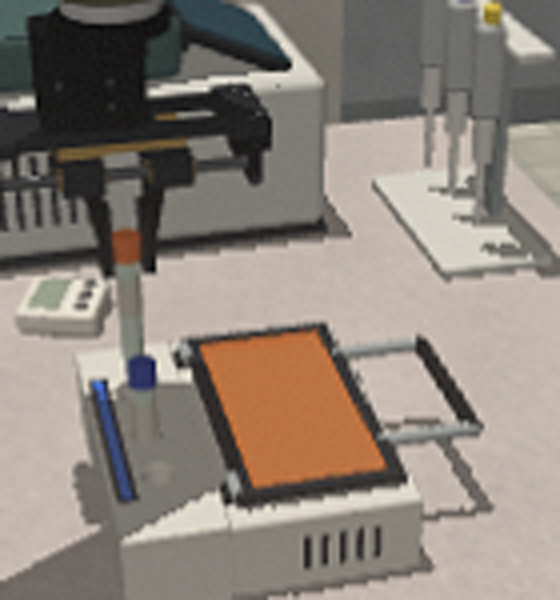

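View pics/top4.png

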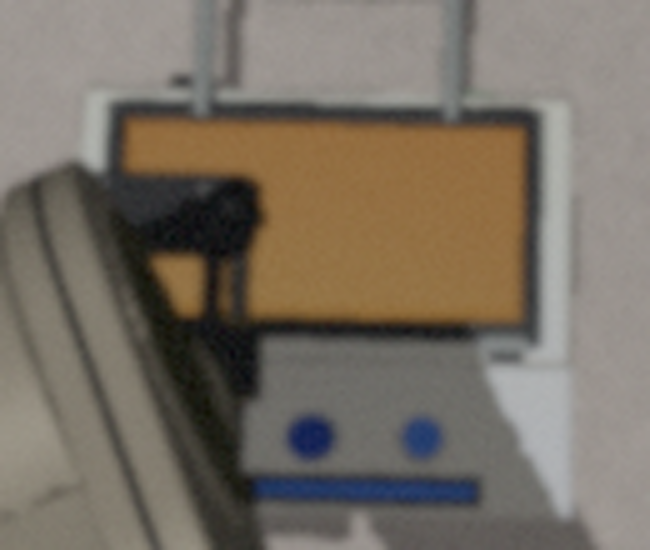

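```bash
python3 -c "
from h import *
s=load('side4.pkl')
for x in (.4557,):
  for z in (.19,.172,.12,.09,.06): 
    u=proj(s,[x,.1314,z])[0]; print(z,(u-[160,80]+.5)*4-.5)
print((proj(s,[.456,.0809,.118])[0]-[160,80]+.5)*4-.5)
crop(s,175,130,215,205,8,'s4b.png')
"
```

```text
0.19 [123.04517595 232.78538724]
0.172 [124.69197912 256.7139514 ]
0.12 [129.34849979 323.32574765]
0.09 [131.96555231 360.11667586]
0.06 [134.53128622 395.75797325]
[142.51857585 361.5449341 ]
```

View pics/s4b.png

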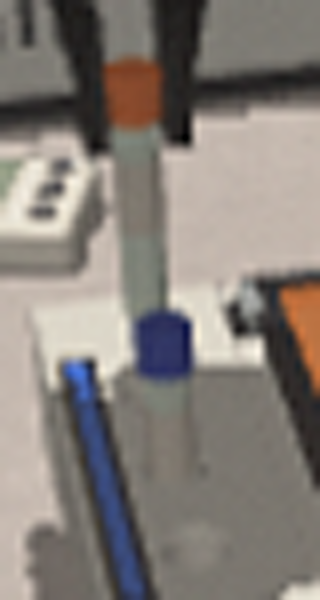

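>>> {"op": "move_arm", "data": {
  "steps": [
    [0.1,[-0.0005,0.001,-0.015],0],
    [0.1,[-0.0005,0.001,-0.025],0],
    [0.1,[-0.0005,0.001,-0.032],0],
    [0.1,[-0.0005,0.001,-0.039],0],
    [0.1,[-0.0005,0.001,-0.043],0]
  ]
}}

```text
t: 6.38
eef_pos: [0.4556, 0.1331, 0.1883]
eef_rot: [-0.0, 0.712, 0.702, -0.0]
force: [-0.3, -0.4, 0.2]
grip_width: 0.221
```

```bash
python3 -c "
from h import *;st()
from station import grab_frame
for n in('side',):
    g=grab_frame(n);pickle.dump(g,open(n+'5.pkl','wb'))
    crop(g,170,130,230,205,8,n+'5.png')
"
```

```text
t 6.38 pos [0.4556 0.1331 0.1883] jaw -0.0139 zdir [-0.  0. -1.] F [-0.3 -0.4  0.2] w 0.221
```

View pics/side5.png

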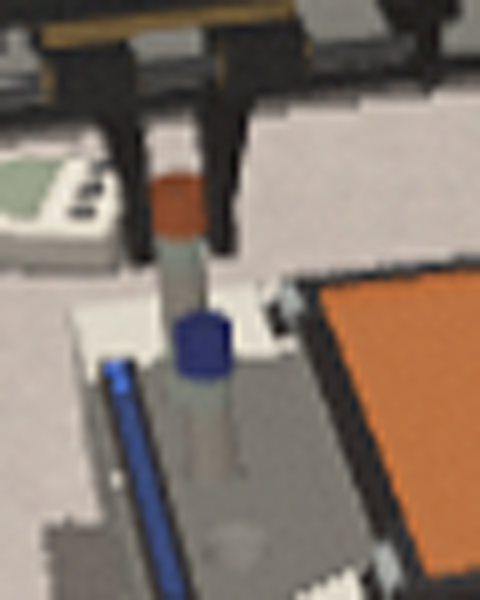

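>>> {"op": "move_arm", "data": {
  "steps": [
    [0.1,[0,-0.0005,-0.007],0],
    [0.1,[0,-0.0005,-0.014],0],
    [0.1,[0,-0.0005,-0.02],0],
    [0.1,[0,-0.0005,-0.025],0],
    [0.1,[0,-0.0005,-0.028],0]
  ]
}}

```text
t: 7.05
eef_pos: [0.4556, 0.1326, 0.1604]
eef_rot: [-0.0, 0.712, 0.702, -0.0]
force: [0.2, 0.8, -0.3]
grip_width: 0.217
```

>>> {"op": "move_arm", "data": {
  "steps": [
    [0.6,[0,0,0],0],
    [0.6,[0,0,0],0],
    [0.6,[0,0,0],0],
    [0.6,[0,0,0],0],
    [0.6,[0,0,0],0]
  ]
}}

```text
t: 7.68
eef_pos: [0.4557, 0.1326, 0.1608]
eef_rot: [0.0, 0.712, 0.702, 0.0]
force: [0.1, 0.3, 0.4]
grip_width: 0.587
```

>>> {"op": "move_arm", "data": {
  "steps": [
    [0.6,[0,0,0.03],0],
    [0.6,[0,0,0.08],0],
    [0.6,[0,0,0.12],0],
    [0.6,[0.01,-0.04,0.12],-0.06],
    [0.6,[0.02,-0.09,0.12],-0.12]
  ]
}}

```text
t: 8.3
eef_pos: [0.476, 0.0423, 0.2815]
eef_rot: [0.001, 0.753, 0.658, 0.001]
force: [0.2, -0.5, 0.4]
grip_width: 0.601
```

```bash
python3 -c "
from h import *;st()
from station import grab_frame
for n in('side',):
    g=grab_frame(n);pickle.dump(g,open(n+'6.pkl','wb'))
    crop(g,170,130,280,280,4,n+'6.png')
"
```

```text
t 8.30 pos [0.476  0.0423 0.2815] jaw -0.1336 zdir [ 0.002 -0.    -1.   ] F [ 0.2 -0.5  0.4] w 0.601
```

View pics/side6.png

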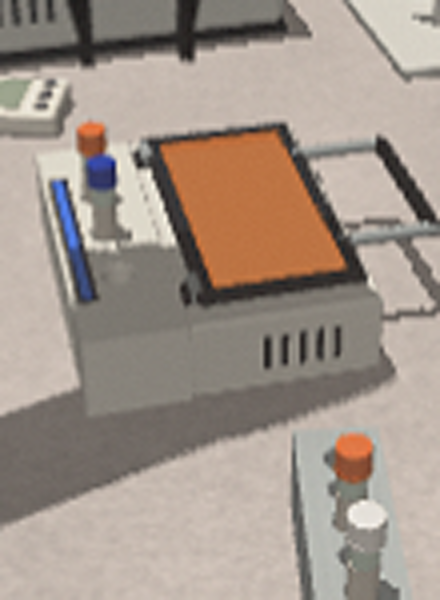

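>>> {"op": "move_arm", "data": {
  "steps": [
    [0.6,[0.01,-0.05,0],-0.06],
    [0.6,[0.021,-0.1,0],-0.06],
    [0.6,[0.031,-0.15,0],-0.06],
    [0.6,[0.041,-0.2,0],-0.06],
    [0.6,[0.05,-0.245,0],-0.06]
  ]
}}

```text
t: 8.98
eef_pos: [0.5258, -0.2043, 0.2806]
eef_rot: [0.0, 0.772, 0.635, -0.0]
force: [0.7, 0.3, 0.3]
grip_width: 0.603
```

>>> {"op": "move_arm", "data": {
  "steps": [
    [0.6,[0.0055,-0.024,0],0],
    [0.6,[0.0055,-0.024,-0.02],0],
    [0.6,[0.0055,-0.024,-0.04],0]
  ]
}}

```text
t: 9.35
eef_pos: [0.5315, -0.2256, 0.2403]
eef_rot: [-0.0, 0.772, 0.636, 0.0]
force: [-0.0, 0.1, -0.9]
grip_width: 0.6
```

Descend 0.0835 to 0.157 and grip.

>>> {"op": "move_arm", "data": {
  "steps": [
    [0.6,[-0.0004,-0.001,-0.035],0],
    [0.6,[-0.0004,-0.001,-0.065],0],
    [0.6,[-0.0004,-0.001,-0.0835],0],
    [0.1,[-0.0004,-0.001,-0.0835],0],
    [0.1,[-0.0004,-0.001,-0.0835],0]
  ]
}}

```text
t: 9.98
eef_pos: [0.5315, -0.2274, 0.1585]
eef_rot: [0.001, 0.772, 0.635, 0.0]
force: [0.2, -0.3, 0.9]
grip_width: 0.453
```

>>> {"op": "move_arm", "data": {
  "steps": [
    [0.1,[0,0,0],0],
    [0.1,[0,0,0],0],
    [0.1,[0,0,0],0],
    [0.1,[0,0,0],0]
  ]
}}

```text
t: 10.48
eef_pos: [0.5311, -0.2275, 0.1577]
eef_rot: [0.0, 0.772, 0.635, 0.0]
force: [0.9, 0.3, 3.8]
grip_width: 0.222
```

>>> {"op": "move_arm", "data": {
  "steps": [
    [0.1,[0,0,0],0],
    [0.1,[0,0,0.03],0],
    [0.1,[0,0,0.06],0],
    [0.1,[0,0,0.09],0],
    [0.1,[0,0,0.12],0]
  ]
}}

```text
t: 11.1
eef_pos: [0.5304, -0.2273, 0.2778]
eef_rot: [-0.0, 0.772, 0.635, -0.0]
force: [0.3, 1.1, -0.2]
grip_width: 0.22
```

```bash
python3 -c "
from h import *;st()
from station import grab_frame
for n in('side',):
    g=grab_frame(n);pickle.dump(g,open(n+'7.pkl','wb'))
    crop(g,190,110,330,300,3,n+'7.png')
"
```

```text
t 11.10 pos [ 0.5304 -0.2273  0.2778] jaw -0.1940 zdir [-0.001  0.    -1.   ] F [ 0.3  1.1 -0.2] w 0.220
```

View pics/side7.png

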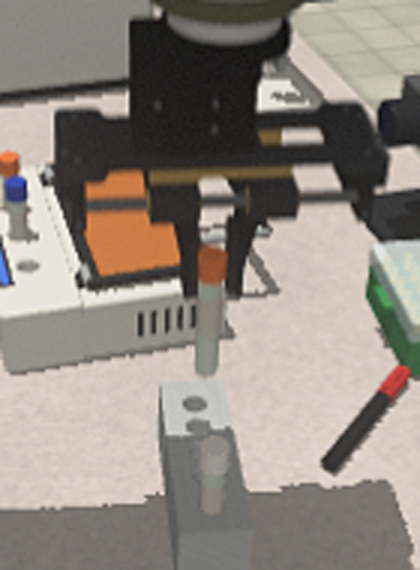

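>>> {"op": "move_arm", "data": {
  "steps": [
    [0.1,[-0.014,0.05,0],0.05],
    [0.1,[-0.029,0.1,0],0.1],
    [0.1,[-0.044,0.15,0],0.15],
    [0.1,[-0.059,0.2,0],0.18],
    [0.1,[-0.072,0.245,0],0.18]
  ]
}}

```text
t: 11.78
eef_pos: [0.4578, 0.0193, 0.2769]
eef_rot: [-0.0, 0.712, 0.702, -0.0]
force: [-0.4, 0.7, 0.4]
grip_width: 0.22
```

>>> {"op": "move_arm", "data": {
  "steps": [
    [0.1,[-0.004,0.012,0],0],
    [0.1,[-0.004,0.012,-0.02],0],
    [0.1,[-0.004,0.012,-0.045],0],
    [0.1,[-0.004,0.012,-0.045],0]
  ]
}}

```text
t: 12.28
eef_pos: [0.4538, 0.0288, 0.2307]
eef_rot: [-0.001, 0.712, 0.702, -0.001]
force: [0.1, 0.8, 0.3]
grip_width: 0.218
```

```bash
python3 -c "
from h import *;st()
from station import grab_frame
for n in('side','top'):
    g=grab_frame(n);pickle.dump(g,open(n+'8.pkl','wb'))
    crop(g,*((170,110,240,210,6) if n=='side' else (160,180,290,290,5)),n+'8.png')
    if n=='side':
      for z in (.19,.172,.12,.09,.06): 
        u=proj(g,[.4543,.0314,z])[0]; print(z,(u-[170,110]+.5)*6-.5)
"
```

```text
t 12.28 pos [0.4538 0.0288 0.2307] jaw -0.0147 zdir [-0.004  0.    -1.   ] F [0.1 0.8 0.3] w 0.218
0.19 [160.95669456 272.73478772]
0.172 [163.32919753 310.82839489]
0.12 [170.01363183 416.39837203]
0.09 [173.75468621 474.4054805 ]
0.06 [177.41135008 530.39426468]
```

View pics/side8.png

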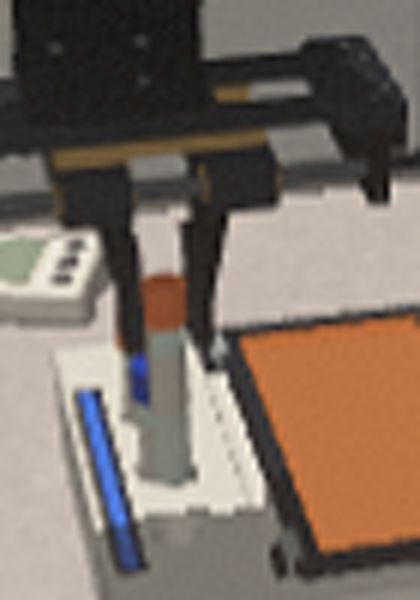

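View pics/top8.png

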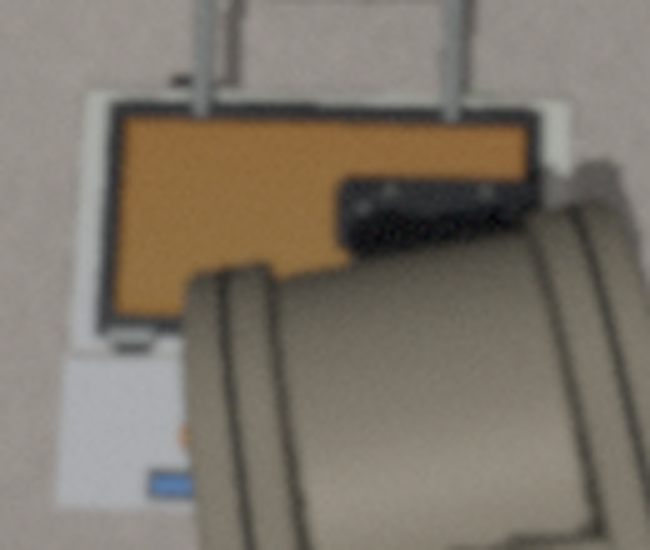

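```bash
python3 -c "
from h import *
g=load('side8.pkl')
im=cv2.cvtColor(g['frame'],cv2.COLOR_RGB2BGR)[145:205,175:220]
im=cv2.resize(im,None,fx=10,fy=10,interpolation=cv2.INTER_NEAREST)
L=lambda z:tuple(int(v) for v in np.round((proj(g,[.4543,.0300,z])[0]-[175,145]+.5)*10))
cv2.line(im,L(.19),L(.088),(0,255,0),1)
for z in(.088,.06): cv2.circle(im,L(z),4,(0,0,255),1)
cv2.imwrite('pics/s8b.png',im)
"
```

```text
(no output)
```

View pics/s8b.png

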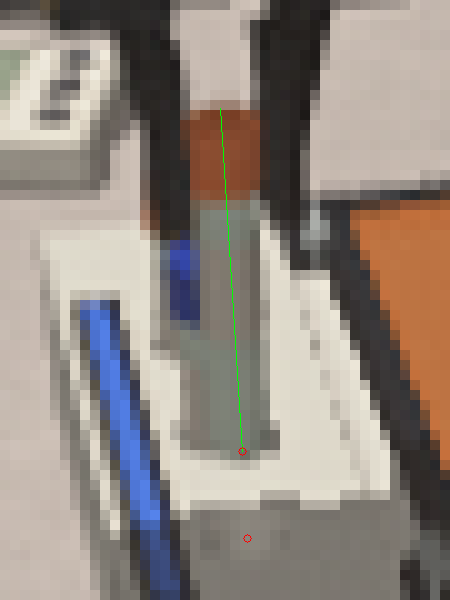

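>>> {"op": "move_arm", "data": {
  "steps": [
    [0.1,[0.001,0.0018,0],0],
    [0.1,[0.001,0.0018,-0.015],0],
    [0.1,[0.001,0.0018,-0.024],0],
    [0.1,[0.001,0.0018,-0.03],0],
    [0.1,[0.001,0.0018,-0.033],0]
  ]
}}

```text
t: 13.0
eef_pos: [0.4556, 0.0314, 0.1987]
eef_rot: [-0.0, 0.712, 0.702, -0.0]
force: [-1.1, 0.6, 0.1]
grip_width: 0.217
```

```bash
python3 -c "
from h import *;st()
from station import grab_frame
g=grab_frame('side');pickle.dump(g,open('side9.pkl','wb'))
im=cv2.cvtColor(g['frame'],cv2.COLOR_RGB2BGR)[145:205,175:220]
im=cv2.resize(im,None,fx=10,fy=10,interpolation=cv2.INTER_NEAREST)
cv2.imwrite('pics/s9.png',im)
"
```

```text
t 13.00 pos [0.4556 0.0314 0.1987] jaw -0.0139 zdir [-0.001  0.    -1.   ] F [-1.1  0.6  0.1] w 0.217
```

View pics/s9.png

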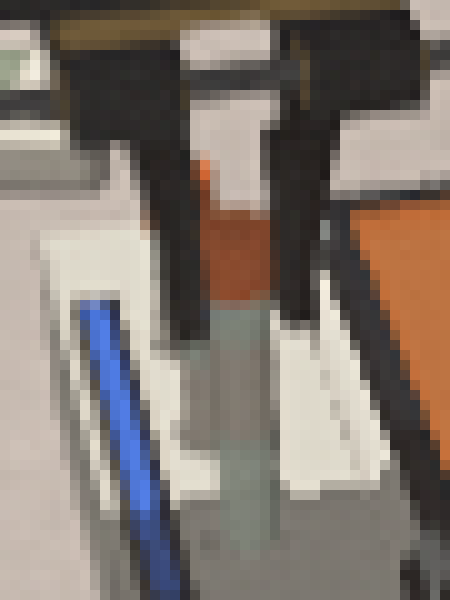

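>>> {"op": "move_arm", "data": {
  "steps": [
    [0.1,[-0.0005,-0.0005,-0.008],0],
    [0.1,[-0.0005,-0.0005,-0.016],0],
    [0.1,[-0.0005,-0.0005,-0.024],0],
    [0.1,[-0.0005,-0.0005,-0.031],0],
    [0.1,[-0.0005,-0.0005,-0.037],0]
  ]
}}

```text
t: 13.68
eef_pos: [0.4552, 0.0309, 0.1617]
eef_rot: [-0.0, 0.712, 0.702, -0.0]
force: [-0.4, 0.4, 0.1]
grip_width: 0.222
```

>>> {"op": "move_arm", "data": {
  "steps": [
    [0.1,[0,0,-0.0008],0],
    [0.6,[0,0,-0.0008],0],
    [0.6,[0,0,-0.0008],0],
    [0.6,[0,0,-0.0008],0],
    [0.6,[0,0,-0.0008],0]
  ]
}}

```text
t: 14.3
eef_pos: [0.4553, 0.0308, 0.1616]
eef_rot: [0.0, 0.712, 0.702, 0.0]
force: [0.5, -0.3, 0.6]
grip_width: 0.56
```

>>> {"op": "move_arm", "data": {
  "steps": [
    [0.6,[0,0,0.02],0],
    [0.6,[0,0,0.07],0],
    [0.6,[0,0,0.12],0],
    [0.6,[0.05,0.01,0.12],0],
    [0.6,[0.1,0.02,0.12],0]
  ]
}}

```text
t: 14.92
eef_pos: [0.557, 0.0505, 0.2832]
eef_rot: [0.002, 0.713, 0.702, 0.001]
force: [0.5, -0.4, 1.0]
grip_width: 0.598
```

```bash
python3 -c "
from h import *;st()
from station import grab_frame
for n in('side','top'):
    g=grab_frame(n);pickle.dump(g,open(n+'10.pkl','wb'))
    crop(g,*((170,90,360,240,4) if n=='side' else (160,60,290,300,2.5)),n+'10.png')
"
```

```text
t 14.93 pos [0.557  0.0505 0.2832] jaw -0.0157 zdir [ 0.004 -0.002 -1.   ] F [ 0.5 -0.4  1. ] w 0.598
```

View pics/side10.png

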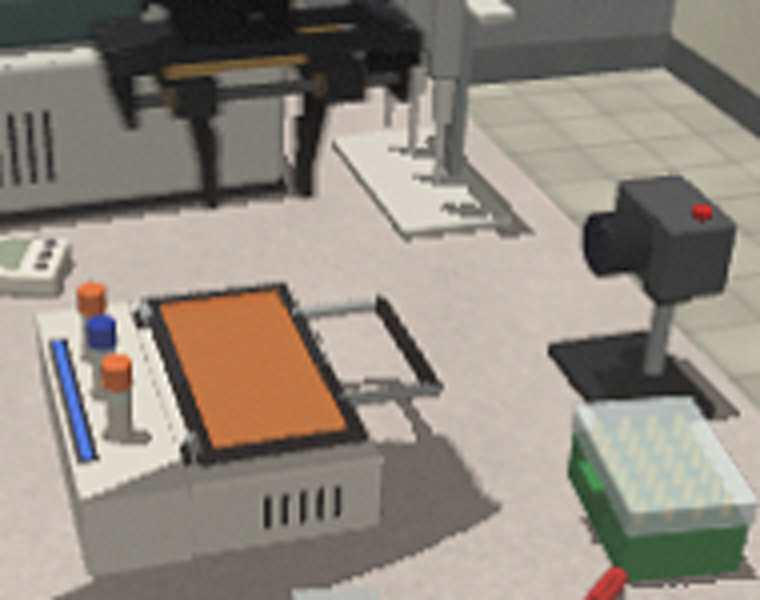

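View pics/top10.png

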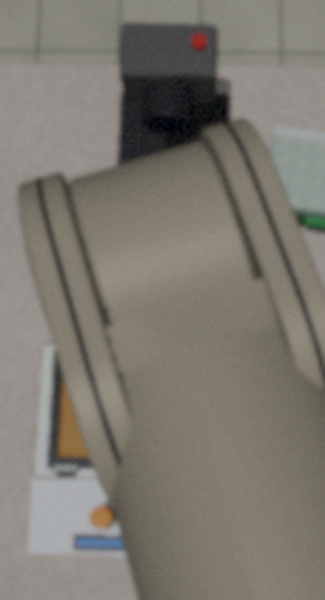

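```bash
python3 -c "
from h import *
s=load('side10.pkl');t=load('top0.pkl')
for P in ([.4543,.0314,.118],[.4557,.1314,.118],[.456,.081,.118]): print((proj(s,P)[0]-[170,90]+.5)*4-.5)
crop(t,200,60,260,210,4,'t_cam.png')
"
```

```text
[113.34377685 360.05329487]
[ 89.52456065 285.81503865]
[102.49260242 321.47107712]
```

View pics/t_cam.png

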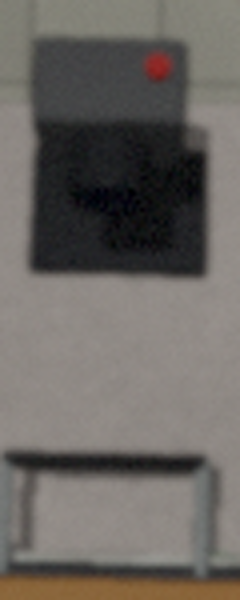

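```bash
python3 -c "
from h import *
s=load('side10.pkl');t=load('top0.pkl')
print('base front',atz(t,(230,127.5),.01))
# red button both
print(tri(t,(239.3,76.5),s,(170+703/4,90+212/4)))
# body front top left(+y?) corners: top (208.5,90) & (246.5,91); side front top-left corner (620,180)
for u in ((208.5,90),(246.5,91)): print(tri(t,u,s,(170+620/4,90+180/4)), tri(t,u,s,(170+672/4,90+210/4)))
for z in (.15,.17,.19): print(z,[atz(s,(170+x/4,90+243/4),z) for x in (585,600)])
"
```

```text
base front [0.82068524 0.07207317 0.01      ]
(array([0.88619661, 0.04534574, 0.1631478 ]), np.float64(0.0004829167958865364))
(array([0.85516908, 0.11574751, 0.15883844]), np.float64(0.00263422438172287)) (array([0.88832426, 0.1149735 , 0.12514282]), np.float64(0.032940437821136336))
(array([0.81668121, 0.03179602, 0.20648856]), np.float64(0.02052248475853114)) (array([0.84568789, 0.0278458 , 0.17705083]), np.float64(0.005719964549128714))
0.15 [array([0.79365067, 0.04517793, 0.15      ]), array([0.80411592, 0.04256076, 0.15      ])]
0.17 [array([0.77410701, 0.01113941, 0.17      ]), array([0.78412269, 0.00863467, 0.17      ])]
0.19 [array([ 0.75456334, -0.0228991 ,  0.19      ]), array([ 0.76412946, -0.02529141,  0.19      ])]
```

>>> {"op": "move_arm", "data": {
  "steps": [
    [0.5,[0.05,0.01,0],0],
    [0.5,[0.1,0.02,0],0],
    [0.5,[0.12,0.0272,-0.03],0],
    [0.5,[0.12,0.0272,-0.07],0],
    [0.5,[0.12,0.0272,-0.07],0]
  ]
}}

```text
t: 15.65
eef_pos: [0.6736, 0.0776, 0.2083]
eef_rot: [-0.002, 0.712, 0.702, -0.002]
force: [-0.9, -0.8, 0.7]
grip_width: 0.501
```

```bash
python3 -c "
from h import *;st()
from station import grab_frame
g=grab_frame('side');pickle.dump(g,open('side11.pkl','wb'))
crop(g,170,80,360,230,4,'side11.png')
"
```

```text
t 15.65 pos [0.6736 0.0776 0.2083] jaw -0.0135 zdir [-0.006 -0.001 -1.   ] F [-0.9 -0.8  0.7] w 0.501
```

View pics/side11.png

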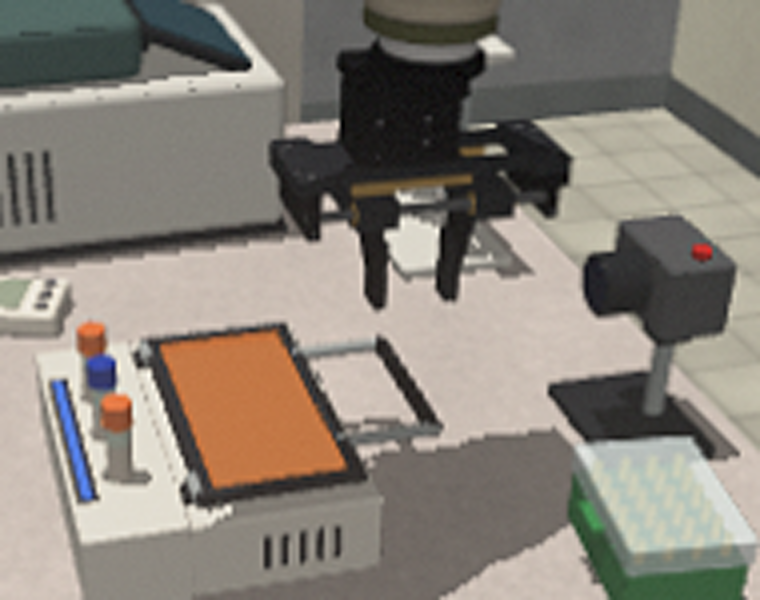

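>>> {"op": "move_arm", "data": {
  "steps": [
    [0.5,[0.0015,0,-0.02],0],
    [0.5,[0.0015,0,-0.045],0],
    [0.5,[0.0015,0,-0.07],0],
    [0.5,[0.0015,0,-0.085],0],
    [0.5,[0.0015,0,-0.09],0]
  ]
}}

```text
t: 16.32
eef_pos: [0.6767, 0.0779, 0.1212]
eef_rot: [-0.0, 0.712, 0.702, -0.0]
force: [0.2, 0.7, 0.2]
grip_width: 0.5
```

```bash
python3 -c "
from h import *;st()
from station import grab_frame
g=grab_frame('side');pickle.dump(g,open('side12.pkl','wb'))
crop(g,210,90,360,220,5,'side12.png')
"
```

```text
t 16.32 pos [0.6767 0.0779 0.1212] jaw -0.0141 zdir [-0. -0. -1.] F [0.2 0.7 0.2] w 0.500
```

View pics/side12.png

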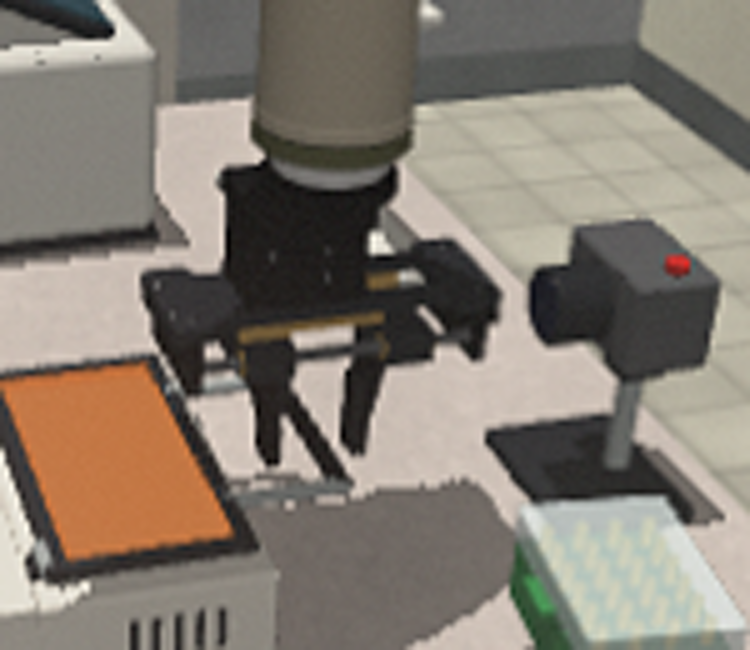

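>>> {"op": "move_arm", "data": {
  "steps": [
    [0.0,[-0.001,0,-0.003],0],
    [0.0,[-0.001,0,-0.003],0],
    [0.0,[-0.001,0,-0.003],0],
    [0.0,[-0.001,0,-0.003],0],
    [0.0,[-0.001,0,-0.003],0]
  ],
  "squeeze": 15
}}

```text
t: 17.0
eef_pos: [0.6748, 0.0782, 0.1187]
eef_rot: [-0.001, 0.712, 0.702, -0.001]
force: [-8.2, -1.4, 6.0]
grip_width: 0.135
```

>>> {"op": "move_arm", "data": {
  "steps": [
    [0.0,[0,0,0],0],
    [0.0,[0,0,0],0],
    [0.0,[0,0,0],0]
  ]
}}

```text
t: 17.38
eef_pos: [0.6747, 0.0782, 0.1187]
eef_rot: [-0.001, 0.712, 0.702, -0.001]
force: [-7.6, -1.5, 5.3]
grip_width: 0.132
```

```bash
python3 -c "
from h import *;st()
"
```

```text
t 17.38 pos [0.6747 0.0782 0.1187] jaw -0.0137 zdir [-0.002 -0.001 -1.   ] F [-7.6 -1.5  5.3] w 0.132
```

>>> {"op": "move_arm", "data": {
  "steps": [
    [0.0,[-0.0015,0,0.014],0],
    [0.0,[-0.0032,0,0.0279],0],
    [0.0,[-0.006,0.0001,0.0416],0],
    [0.0,[-0.0099,0.0001,0.0551],0],
    [0.0,[-0.0148,0.0002,0.0682],0]
  ]
}}

```text
t: 18.0
eef_pos: [0.661, 0.0784, 0.188]
eef_rot: [0.0, 0.712, 0.702, 0.001]
force: [1.6, 0.9, -2.1]
grip_width: 0.133
```

```bash
python3 -c "
from h import *;st()
from station import grab_frame
g=grab_frame('side');pickle.dump(g,open('side13.pkl','wb'))
crop(g,170,80,360,230,4,'side13.png')
"
```

```text
t 18.00 pos [0.661  0.0784 0.188 ] jaw -0.0140 zdir [ 0.001  0.    -1.   ] F [ 1.6  0.9 -2.1] w 0.133
```

View pics/side13.png

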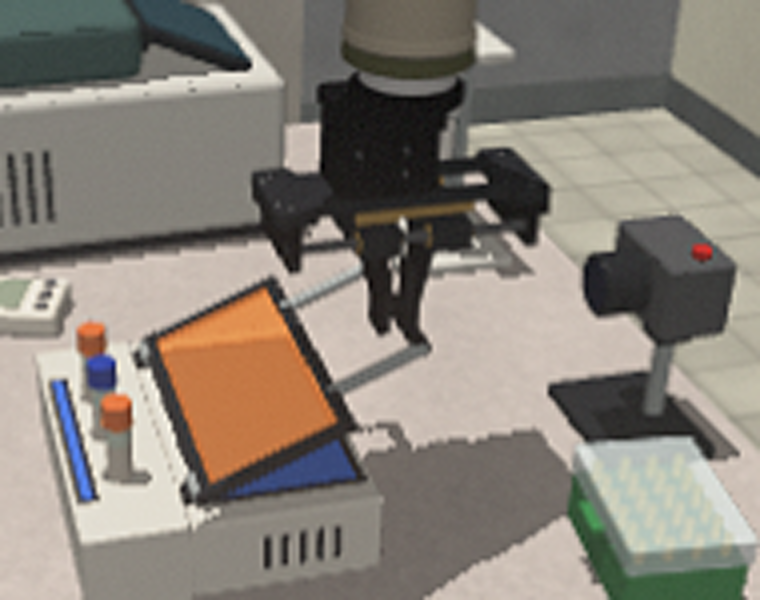

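>>> {"op": "move_arm", "data": {
  "steps": [
    [0.0,[-0.006,0.0001,0.0127],0],
    [0.0,[-0.0129,0.0002,0.0248],0],
    [0.0,[-0.0208,0.0003,0.0364],0],
    [0.0,[-0.0296,0.0004,0.0472],0],
    [0.0,[-0.0393,0.0005,0.0574],0]
  ]
}}

```text
t: 18.68
eef_pos: [0.6228, 0.0791, 0.2465]
eef_rot: [0.002, 0.712, 0.702, 0.002]
force: [6.9, 2.0, 4.6]
grip_width: 0.128
```

>>> {"op": "move_arm", "data": {
  "steps": [
    [0.0,[-0.0099,0.0001,0.0096],0],
    [0.0,[-0.0207,0.0003,0.0182],0],
    [0.0,[-0.0325,0.0005,0.0258],0],
    [0.0,[-0.0448,0.0006,0.0325],0],
    [0.0,[-0.0575,0.0008,0.038],0]
  ]
}}

```text
t: 19.3
eef_pos: [0.5644, 0.0803, 0.284]
eef_rot: [0.001, 0.712, 0.702, 0.002]
force: [4.2, 2.5, 7.8]
grip_width: 0.136
```

```bash
python3 -c "
from h import *;st()
from station import grab_frame
g=grab_frame('side');pickle.dump(g,open('side14.pkl','wb'))
crop(g,170,80,360,230,4,'side14.png')
"
```

```text
t 19.30 pos [0.5644 0.0803 0.284 ] jaw -0.0137 zdir [ 0.004  0.001 -1.   ] F [4.2 2.5 7.8] w 0.136
```

View pics/side14.png

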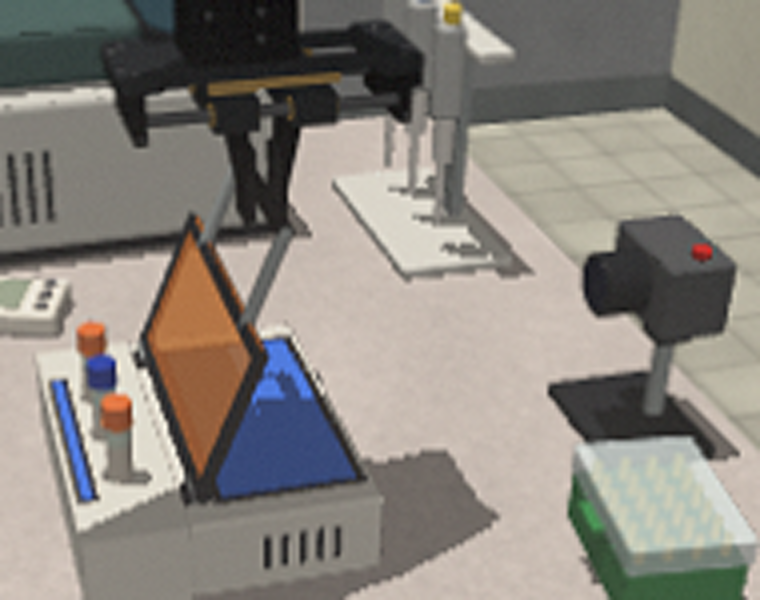

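>>> {"op": "move_arm", "data": {
  "steps": [
    [0.0,[-0.0132,0.0002,0.005],0],
    [0.0,[-0.0268,0.0004,0.0088],0],
    [0.0,[-0.0406,0.0006,0.0112],0],
    [0.0,[-0.0525,0.0007,0.0122],0],
    [0.0,[-0.06,0.0008,0.0125],0]
  ]
}}

```text
t: 19.98
eef_pos: [0.5028, 0.0814, 0.2946]
eef_rot: [-0.0, 0.712, 0.703, 0.0]
force: [0.9, 6.3, 3.1]
grip_width: 0.132
```

>>> {"op": "move_arm", "data": {
  "steps": [
    [0.0,[0,0,0],0],
    [0.0,[0,0,0],0]
  ]
}}

```text
t: 20.23
eef_pos: [0.5032, 0.0813, 0.2946]
eef_rot: [-0.001, 0.712, 0.702, 0.0]
force: [0.5, 7.1, 3.5]
grip_width: 0.133
```

```bash
python3 -c "
from h import *;st()
from station import grab_frame
for n in ('side','top'):
  g=grab_frame(n);pickle.dump(g,open(n+'15.pkl','wb'))
  crop(g,*((170,80,300,230,4) if n=='side' else (160,160,290,290,4)),n+'15.png')
"
```

```text
t 20.23 pos [0.5032 0.0813 0.2946] jaw -0.0130 zdir [-0.001  0.001 -1.   ] F [0.5 7.1 3.5] w 0.133
```

View pics/side15.png

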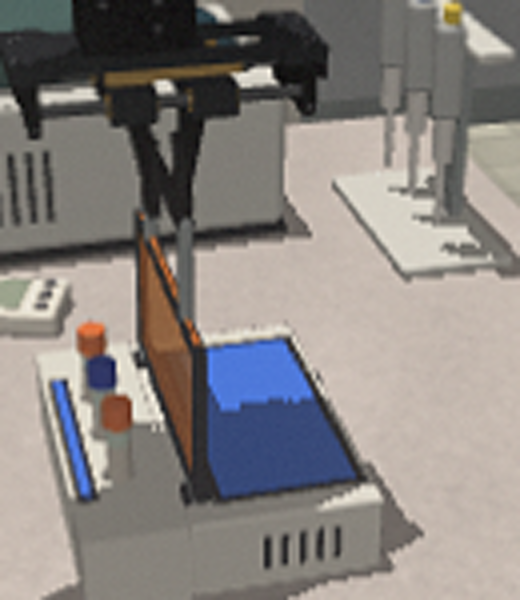

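View pics/top15.png

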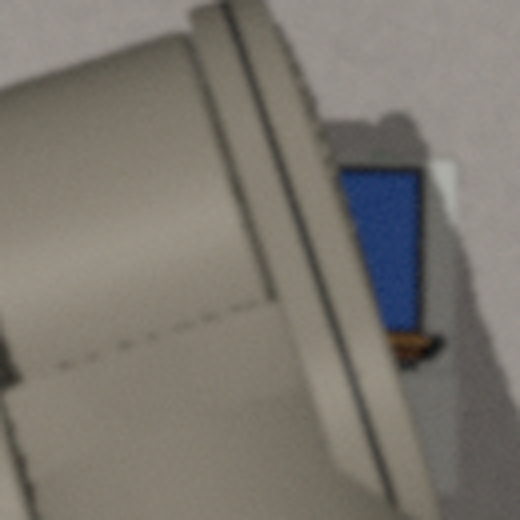

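```bash
python3 -c "
from h import *
g=load('side15.pkl')
im=cv2.cvtColor(g['frame'],cv2.COLOR_RGB2BGR)[125:210,195:235]
im=cv2.resize(im,None,fx=7,fy=7,interpolation=cv2.INTER_NEAREST)
c=np.array([.520,.0805]);a=-.014
def V(x,y,z): return [c[0]+x*np.cos(a)-y*np.sin(a),c[1]+x*np.sin(a)+y*np.cos(a),z]
L=lambda P:tuple(int(v) for v in np.round((proj(g,P)[0]-[195,125]+.5)*7))
for th,col in ((1.52,(0,255,0)),(1.571,(0,0,255)),(1.62,(255,0,255))):
  for y in(-.105,.105):
    cv2.line(im,L(V(-.02,y,.067)),L(V(-.02+.112*np.cos(th),y,.067+.112*np.sin(th))),col,1)
  for y in (-.06,):
    cv2.line(im,L(V(-.02+.112*np.cos(th),y,.067+.112*np.sin(th))),L(V(-.02+.175*np.cos(th),y,.067+.175*np.sin(th))),col,1)
cv2.imwrite('pics/s15b.png',im)
"
```

```text
(no output)
```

View pics/s15b.png

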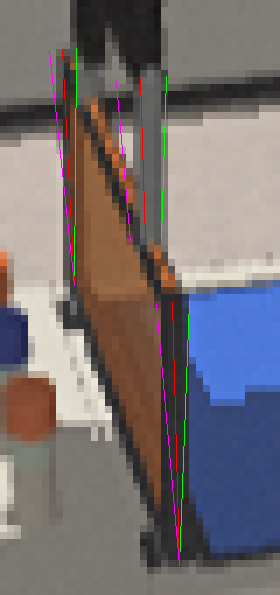

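>>> {"op": "move_arm", "data": {
  "steps": [
    [0.0,[-0.0015,0.0007,0],0],
    [0.0,[-0.003,0.0012,0],0],
    [0.0,[-0.003,0.0012,0],0],
    [0.0,[-0.003,0.0012,0],0]
  ],
  "squeeze": 20
}}

```text
t: 20.82
eef_pos: [0.5011, 0.0815, 0.2946]
eef_rot: [0.0, 0.712, 0.702, -0.0]
force: [0.9, 2.0, 3.3]
grip_width: 0.129
```

```bash
python3 -c "
from h import *;st()
from station import grab_frame
g=grab_frame('side')
crop(g,170,60,360,300,2.5,'side16.png')
im=cv2.cvtColor(g['frame'],cv2.COLOR_RGB2BGR)[125:210,195:235]
im=cv2.resize(im,None,fx=7,fy=7,interpolation=cv2.INTER_NEAREST)
c=np.array([.520,.0805]);a=-.014
def V(x,y,z): return [c[0]+x*np.cos(a)-y*np.sin(a),c[1]+x*np.sin(a)+y*np.cos(a),z]
L=lambda P:tuple(int(v) for v in np.round((proj(g,P)[0]-[195,125]+.5)*7))
th=1.571
for y in(-.105,.105):
    cv2.line(im,L(V(-.02,y,.067)),L(V(-.02+.112*np.cos(th),y,.067+.112*np.sin(th))),(0,0,255),1)
cv2.line(im,L(V(-.02,-.06,.067+.112)),L(V(-.02,-.06,.067+.175)),(0,0,255),1)
cv2.imwrite('pics/s16b.png',im)
"
```

```text
t 20.82 pos [0.5011 0.0815 0.2946] jaw -0.0142 zdir [ 0. -0. -1.] F [0.9 2.  3.3] w 0.129
```

View pics/s16b.png

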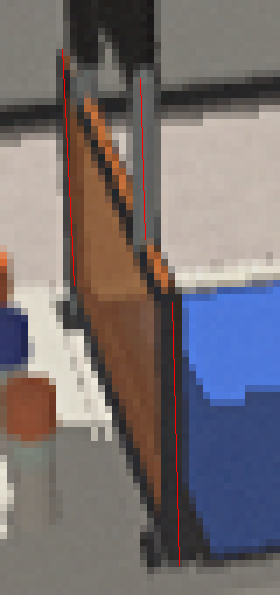

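View pics/side16.png

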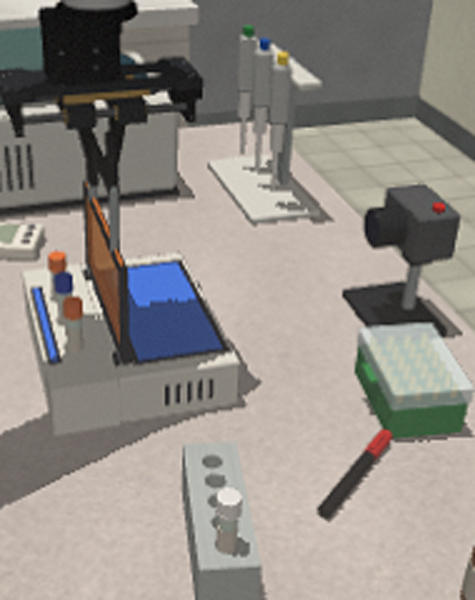

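>>> {"op": "move_arm", "data": {
  "steps": [
    [0.0,[-0.0007,0,0],0],
    [0.0,[-0.0007,0,0],0],
    [0.0,[-0.0007,0,0],0],
    [0.0,[-0.0007,0,0],0]
  ]
}}

```text
t: 21.38
eef_pos: [0.5005, 0.0815, 0.2946]
eef_rot: [0.0, 0.712, 0.702, 0.0]
force: [0.7, 2.9, 4.5]
grip_width: 0.13
```

```bash
python3 -c "
from h import *;st()
from station import job_done
print(job_done())"
```

```text
t 21.38 pos [0.5005 0.0815 0.2946] jaw -0.0141 zdir [ 0. -0. -1.] F [0.7 2.9 4.5] w 0.130
the job is handed in; nothing more can be done
None
```

Both orange-capped tubes are fully down, cap up, in the left and right wells of the viewer. I then gripped the flap by its black bar and swung it up to upright. I handed the job in at t = 21.4 s with the gripper still holding it.

**Tubes:** The side pictures showed both caps level with the height expected for a seated tube. The right-hand cap sat about 1 px (roughly 2.5 mm) off its predicted position, which I judged to be measurement noise.

**Flap:** The last overlay put it at about 1.56–1.57 rad. I then shifted it a further 0.7 mm towards upright, and did not photograph it again after that. The bar was gripped with the jaws 11 mm apart, with a squeeze of 20 N. The last force reading at the wrist was about 5 N.

**Other objects:** The white-capped spare, pen, tip box and timer looked undisturbed in the pictures I took. I did not re-measure the other objects at the end. The highest wrist force I read was about 10 N.

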